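Put the jammed bench grinder back in order and reset its starter

ROBOT

A 6-joint arm with a two-finger parallel gripper is mounted at the origin on the work surface. World frame = base frame: x ahead of the robot, y to its left, z up, the work surface at z = 0. Lengths are in mm, angles in rad, forces in N, time in s.
With the tool pointing down it reaches from about 300 to 750 mm from the base axis. Payload 8.5 kg.
Tool frame: the origin (TCP) lies between the finger pads; the fingertips stand 17 mm ahead of it and the grasp point (between the pads) lies 2 mm behind it; z points along the fingers, y is the line along which they close (so a half turn about z gives the same grasp; the last joint's range is limited). The gripper opens to 88 mm and grips with 3 to 60 N. Pads are 18 mm wide; open, the fingers measure 123 mm over their backs; the gripper's body (75 mm by 187 mm) begins 45 mm behind the grasp point.
Start: joints at [-1.489, 0.381, 1.297, -0, 1.464, -0.215], TCP at [160.848, -525.936, 255.748] pointing down, gripper open.
Joint ranges: [-3.11, 3.11], [-0.89, 2.33], [0.22, 2.48], [-1.42, 4.56], [0.17, 2.85], [-2.88, 2.88]. Speed limits (rad/s): [2.39, 2.39, 3.14, 3.14, 3.14, 3.14].

INTERFACE

Orientations are given as a 3x3 rotation matrix whose columns are the frame's x, y, z axes.
In Python, from cell import env, get_image, camera_model, sign_off gives the robot as it stands.
- The arm moves only by the tool move_arm, never from a script. Its argument "series" is a list of rows, each a list of 7 numbers: the shift along the tool's x, y, z in m, then the turn, a rotation vector about the tool's x, y, z in rad, then the closure, from -1 (fully open) to 1 (shut). In form: [[tx, ty, tz, ax, ay, az, fingers], ...]. A call has exactly 10 rows; each row is the pose to reach, as a shift and turn from the pose commanded when the call began, along the tool's axes at that moment; what a row does not reach only later rows make up. A row lasts 1/12 s, in which the tool goes at most 41.7 mm and 7.16 degrees, less where a joint would pass 70% of its speed; a pose out of reach is approached as far as the arm can. A call with a gripper value outside its range is refused whole. The fingers move at their own pace and stop on an object; the grip force is fixed at half the most. Time passes only in rows, so rows that repeat a pose let the fingers close, or fill a call up. It gives the time, the measured TCP pose, the force, the opening and the grip force at its end, in the units of the state.
- env.get_obs(): the state, without advancing time (a new reading comes with each control period).
- get_image(name): name is "scene" or "top" or "wrist"; returns the picture (400x640x3 uint8, red, green, blue); there is no depth.
- camera_model(name): a dict with "K" (3x3 intrinsics, pixels), "k1" (the pictures are not rectified: a ray, as slopes to the right and down, at radius r is drawn at 1 + k1 r^2 times it, then the intrinsics apply), "R" (3x3) and "t" (3): a world point X has camera coordinates R X + t. Camera axes: x right, y down, z forward; pixel columns grow to the right and rows downward; lengths in mm; the calibration is good to about 2 mm. A picture is of the moment at which its call begins: read the wrist's pose just before it. camera_model takes no time and is no camera call; for the wrist camera it gives the pose at the moment of the call.
- sign_off(): hands the job in; it is judged then, once.
The state is a dict: "time": time; "q": joint angles; "joint_velocities": joint speeds; "effort": joint torques, N m; "tcp_pos": TCP position; "ee_rot": TCP orientation; "contact_force": force on the tool from outside, world axes, zero at the start; "ft_torque": the same for the moment, N m; "gripper_width": finger opening in mm; "gripper_force": force on a finger pad.
Only numpy, scipy, OpenCV 4.12 (cv2) and the standard library are available. Lean on these libraries where they do the work, as an engineer would, in place of code of your own. Each camera call takes 0.05 s, during which the arm holds its last target. There are 200 camera calls.

TASK

The bench grinder has been freed after a jam: with the fingertips, fold the raised clear eye shield fully down over the grey stone, and then press the blue reset button on the starter box gently all the way in, let it spring back and draw clear. Do not press the green or the red button, do not lift the other shield, do not lean hard on anything, and leave the tools and tins on the bench where they are; nothing needs to be picked up.

Things in the scene. Friction and masses are not known exactly. Their poses are not given: they have to be found in the camera images.
- grinder: White bench grinder, bolted down, 0.33 m long along its y axis, guards 0.235 m high. Origin on the bench under its middle; x points to its back, away from the operator. At y = +135 mm: grey stone with shield_left; at y = -135 mm: brass wire wheel with shield_right. Tool rests reach x = -122 mm, 141 mm above the bench, under the shields.
- shield_left (a joint): Hinge of the eye shield over the grey stone, rad: 0 = fully down against its stop (the pane then slopes 30 degrees down towards the operator); grows as it swings up; 0.5236 = level. It starts raised somewhere between 0.8 and 1.2. A stiff hinge (0.14 N m): it stays where it is left, and about 2 N downward on the outer part moves it.
- shield_left_hinge (a point): Centre of shield_left's hinge line, which runs along the grinder's y axis, at x = -66 mm, y = +135 mm, z = 231 mm of the grinder. The shield reaches from here towards the operator (the grinder's -x when level): clear pane, 104 mm wide along the hinge, 112 mm long from hinge to outer edge, 4 mm thick, with an 8 mm thick orange trim round it.
- shield_left_edge (a point): Point on the upper (outer) face of shield_left, at the middle of its width and 100 mm from the hinge line, 12 mm inside the outer edge. It moves with the shield.
- shield_right (a joint): Hinge of the same kind of shield over the wire wheel, rad; it is already down (0) and stays so.
- starter: Grey motor starter box with a white lid, bolted down left or right in front of the grinder, 99 x 219 x 84 mm high (lugs: 262 mm long). Origin on the bench under its middle; long side along its y. In a row on the lid: blue reset button (y = -72 mm), small yellow lamp (-24 mm, no button, top 98 mm above the bench), green start (+24 mm), red stop (+72 mm).
- reset (a joint): Travel of the blue reset button, m: 0 = out, 0.006 = fully in. A spring pushes it back: 1.5 N to start, about 4.5 N fully in. It counts as pressed beyond 0.0045.
- reset_top (a point): Centre of the top of the blue reset button (27 mm diameter, vertical, its top 102 mm above the bench and 14 mm above its metal collar). It moves with the button.
- start (a joint): Travel of the green start button, m (0 out, 0.006 in); 27 mm diameter, top 97 mm above the bench. Leave it.
- stop (a joint): Travel of the red stop button, m (0 out, 0.006 in); 27 mm diameter, top 102 mm above the bench. Leave it.
- parts_bin: Blue open stacking bin with bolts, fixed, 170 x 111 x 75 mm high; origin under its middle. Leave it.
- spanner: Steel combination spanner lying on the bench, 160 mm long, 8 mm thick; origin under its middle. Leave it.
- hole_saw: Red hole saw standing on its teeth, 52 mm diameter, 84 mm tall with its shank; origin under its middle. Leave it.
- socket: Steel socket standing on the bench, 27 mm diameter, 38 mm tall; origin under its middle. Leave it.
- spray_can: Upright blue and yellow spray can, 65 mm diameter, 190 mm tall; origin under its middle. Leave it.
- grease_tin: Round green tin, 84 mm diameter, 60 mm tall; origin under its middle. Leave it.
- screwdriver: Screwdriver with a red handle lying on the bench, about 0.2 m long; leave it.
- chuck_key: Steel drill chuck key (T shape) lying on the bench, 90 mm long, 70 mm wide; leave it.

How it is judged:
By the outcome, as a careful person would: the job done as asked, in the order asked, and still so for the second after the job is handed in, with the robot touching nothing.
It also fails if it takes over 43 s, if anything falls off the work surface, if the arm or the gripper's body presses on something with over 40 N, if the wrist force passes 120 N, or if a joint passes its speed limit or range.

## Working session

There is one attempt and no reset: what is moved stays moved. The work goes in short steps, Python scripts to look and compute and a tool call to move; the robot and the scene stay as the last step left them, time stands still between calls to the robot, and variables do not carry over. Pictures are saved under pics/ and viewed, at most 10 in all, crops included, and the job is handed in when it is done.

Besides the shell and the picture viewer there is one more tool, called after ">>>" by a JSON object that holds its "name" and its "arguments", one argument or row to a line. move_arm: Moves the arm, as the interface text tells. Its arguments: {"type":"object","properties":{"series":{"type":"array"}},"required":["series"]}

```bash
mkdir -p pics; python3 - <<'E'
from cell import env,get_image,camera_model
import cv2
for n in("scene","top"):
    cv2.imwrite(f"pics/{n}0.png",cv2.cvtColor(get_image(n),cv2.COLOR_RGB2BGR))
    m=camera_model(n);print(n,m)
o=env.get_obs();print(o["time"],o["tcp_pos"],o["ee_rot"],o["gripper_width"])
E
```

```text
scene {'K': array([[388.95849923,   0.        , 322.21646538],
       [  0.        , 388.95849923, 202.37013075],
       [  0.        ,   0.        ,   1.        ]]), 'k1': -0.02583600933065845, 'R': array([[ 0.66436838,  0.74739366,  0.00416794],
       [ 0.55507394, -0.48966304, -0.67240094],
       [-0.50050731,  0.44903544, -0.74017539]]), 't': array([-395.75021212, -214.90962645, 1743.96766052])}
top {'K': array([[401.61478218,   0.        , 315.14951363],
       [  0.        , 401.61478218, 203.41026101],
       [  0.        ,   0.        ,   1.        ]]), 'k1': 0.027685097332504408, 'R': array([[ 0.01619691, -0.99981915, -0.0099667 ],
       [-0.99844275, -0.01564081, -0.05354844],
       [ 0.05338287,  0.0108185 , -0.99851551]]), 't': array([  13.32266377,  578.85644509, 1539.89431345])}
0.1 [ 160.84455104 -525.72215701  255.23412476] [[ 9.56275295e-01  2.92468031e-01 -1.07205271e-04]
 [ 2.92467945e-01 -9.56274570e-01  1.20318476e-03]
 [ 2.49375402e-04 -1.18192996e-03 -9.99999270e-01]] 87.83771581823066
```

View pics/scene0.png

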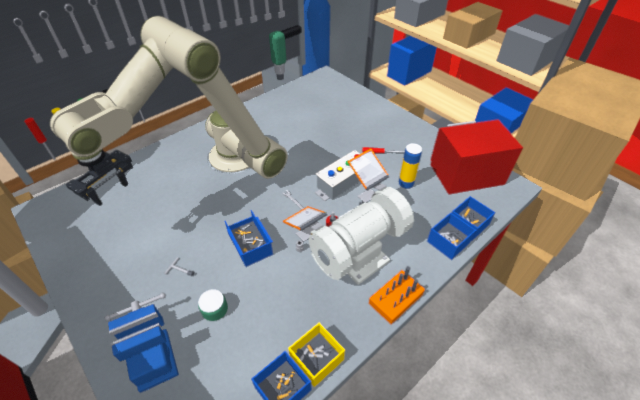

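View pics/top0.png

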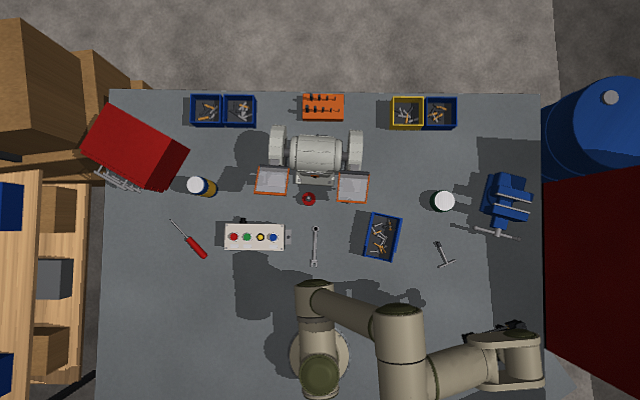

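The top view shows the grinder at (315,155), with the raised left shield at (272,181) and the lowered right shield at (352,187). The starter is at (253,237), with its blue button at (273,237). The hole saw is at (308,199), between the shields. I'll enlarge both views.

```bash
python3 - <<'E'
import cv2
for n,(x,y,w,h,s) in {"top":(220,120,160,135,4.4),"scene":(285,135,140,130,4.5)}.items():
    i=cv2.imread(f"pics/{n}0.png")[y:y+h,x:x+w]
    i=cv2.resize(i,None,fx=s,fy=s,interpolation=cv2.INTER_CUBIC)
    for k in range(0,w,20): cv2.putText(i,str(x+k),(int(k*s),10),0,.35,(0,255,255),1);cv2.line(i,(int((k)*s),12),(int(k*s),18),(0,255,255),1)
    for k in range(0,h,20): cv2.putText(i,str(y+k),(0,int(k*s)+4),0,.35,(0,255,255),1);cv2.line(i,(24,int(k*s)),(30,int(k*s)),(0,255,255),1)
    cv2.imwrite(f"pics/{n}c.png",i)
E
```

```text
(no output)
```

View pics/topc.png

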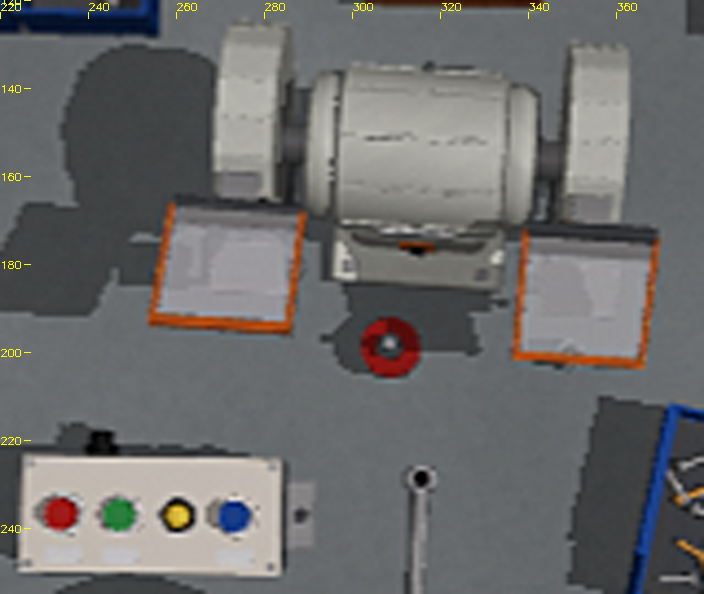

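View pics/scenec.png

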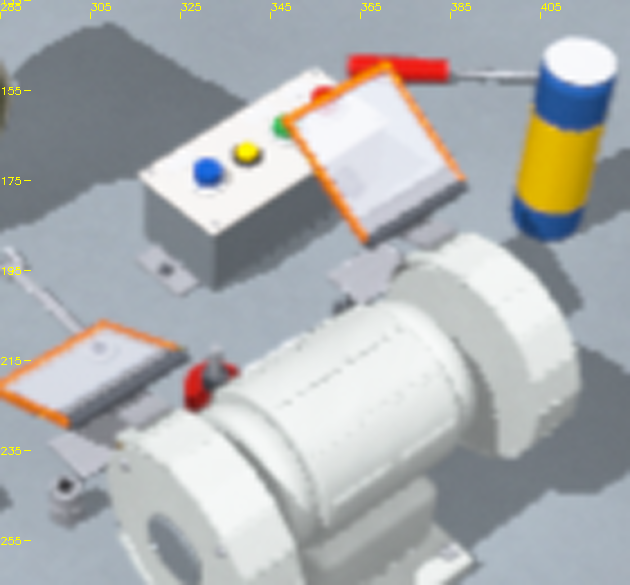

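```bash
cat > h.py <<'E'
import numpy as np
def proj(m,X):
    c=m["R"]@np.asarray(X,float)+m["t"];s=c[:2]/c[2];s=s*(1+m["k1"]*(s@s))
    return m["K"][:2,:2]@s+m["K"][:2,2]
def place(p,g):
    x,y,a=p;c,s=np.cos(a),np.sin(a);return np.array([x+c*g[0]-s*g[1],y+s*g[0]+c*g[1],g[2]])
def sh(th,r,y,off=0):
    a=th-np.pi/6;return [-66-r*np.cos(a)-off*np.sin(a)*-1*-1*-1,y,231+r*np.sin(a)+off*np.cos(a)]
E
python3 - <<'E'
from h import *
from cell import camera_model
from scipy.optimize import least_squares
T,S=camera_model("top"),camera_model("scene")
# (cam, left?, outer?, y side, u,v)
D=[(T,1,1,1,253.9,193.4),(T,1,1,-1,285.9,195.2),(T,1,0,1,258.6,166.4),(T,1,0,-1,289.5,168.4),
(T,0,1,1,336.6,201.8),(T,0,1,-1,366.4,203.2),(T,0,0,1,339.3,172.7),(T,0,0,-1,369.5,174.1),
(S,1,1,1,371.7,149),(S,1,1,-1,347.7,161.2),(S,1,0,1,388.6,175.4),(S,1,0,-1,366.3,188.8),
(S,0,1,1,308.1,206.3),(S,0,0,1,326.6,213.2),(S,0,0,-1,300.1,229.4)]
def f(p):
    e=[]
    for m,l,o,s,u,v in D:
        X=place(p[:3],sh(p[3] if l else 0,112 if o else p[4],(135 if l else -135)+52*s))
        e+=list(proj(m,X)-[u-.4,v-.4])
    return np.array(e)
r=least_squares(f,[600,0,0,1,5],loss="soft_l1");print("grinder",r.x);print(f(r.x).reshape(-1,2).round(1).tolist())
B=[(T,72,102,233.6,236.6),(T,24,97,246.8,236.6),(T,-24,98,260.2,237.3),(T,-72,102,273.4,237.3),(S,-72,102,331.2,172.8),(S,-24,98,339.9,168.8)]
g=lambda p:np.concatenate([proj(m,place(p,[0,y,z]))-[u-.4,v-.4] for m,y,z,u,v in B])
q=least_squares(g,[450,200,0]);print("starter",q.x,g(q.x).round(1));print("reset",place(q.x,[0,-72,102]))
for th in(r.x[3],.8,.4,0): print(th,place(r.x[:3],sh(th,100,135)))
print("hinge",place(r.x[:3],[-66,135,231]))
E
```

```text
grinder [747.234174    23.26737715 -18.90512587  63.88872878   2.03366473]
[[-0.5, -0.4], [-0.1, 0.1], [-0.2, -0.1], [-0.2, 0.1], [-0.5, -0.5], [-0.3, 0.2], [-0.5, -0.7], [0.3, 0.1], [-1.0, -0.3], [0.1, 0.0], [-0.4, 0.2], [-0.5, 0.3], [0.3, 0.7], [-0.2, -0.0], [-0.7, 0.1]]
starter [4.49991063e+02 2.45500360e+02 2.48148021e-03] [ 0.2 -0.   0.4  0.1  0.1 -0.4 -0.1 -0.2 -0.  -0.3  0.1 -1.1]
reset [450.16972957 173.50058178 102.        ]
63.88872878318546 [602.85247862 166.50763938 281.83579852]
0.8 [592.77826193 167.06804005 258.28952436]
0.4 [589.75017978 167.23648385 218.67156801]
0 [602.36527552 166.53474114 181.        ]
hinge [688.83413514 161.72471882 231.        ]
```

The fit is good to under a pixel: shield at 1.057 rad, grinder yaw -0.056, reset button at (450, 173.5). I'll move towards the shield with the fingers closed.

>>> {"name": "move_arm", "arguments": {
  "series": [
    [0.029,-0.0246,-0.007,0,0,0.036,1],
    [0.058,-0.0492,-0.014,0,0,0.072,1],
    [0.087,-0.0738,-0.021,0,0,0.108,1],
    [0.116,-0.0984,-0.028,0,0,0.144,1],
    [0.145,-0.123,-0.035,0,0,0.18,1],
    [0.174,-0.1476,-0.042,0,0,0.216,1],
    [0.203,-0.1722,-0.049,0,0,0.252,1],
    [0.232,-0.1968,-0.056,0,0,0.288,1],
    [0.261,-0.2214,-0.063,0,0,0.324,1],
    [0.29,-0.246,-0.07,0,0,0.3526,1]
  ]
}}

```text
time: 0.93
tcp_pos: [366.7, -204.0, 326.0]
ee_rot: [[0.998, -0.058, -0.0], [-0.058, -0.998, 0.0], [-0.0, -0.0, -1.0]]
contact_force: [0.2, -0.1, 0.2]
gripper_width: 23.6
gripper_force: 0.0
```

>>> {"name": "move_arm", "arguments": {
  "series": [
    [0.0196,-0.0347,0,0,0,0,1],
    [0.0392,-0.0694,0,0,0,0,1],
    [0.0588,-0.1041,0,0,0,0,1],
    [0.0784,-0.1388,0,0,0,0,1],
    [0.098,-0.1735,0,0,0,0,1],
    [0.1176,-0.2082,0,0,0,0,1],
    [0.1372,-0.2429,0,0,0,0,1],
    [0.1568,-0.2776,0,0,0,0,1],
    [0.1764,-0.3123,0,0,0,0,1],
    [0.196,-0.347,0,0,0,0,1]
  ]
}}

```text
time: 1.77
tcp_pos: [581.8, 131.7, 325.4]
ee_rot: [[0.998, -0.055, -0.001], [-0.055, -0.998, -0.0], [-0.001, 0.0, -1.0]]
contact_force: [0.2, -1.3, -0.2]
gripper_width: 0.5
gripper_force: 0.0
```

>>> {"name": "move_arm", "arguments": {
  "series": [
    [0.008,-0.013,0,0,0,0,1],
    [0.016,-0.026,0,0,0,0,1],
    [0.023,-0.038,0,0,0,0,1],
    [0.023,-0.038,0.003,0,0,0,1],
    [0.023,-0.038,0.006,0,0,0,1],
    [0.023,-0.038,0.009,0,0,0,1],
    [0.023,-0.038,0.01,0,0,0,1],
    [0.023,-0.038,0.01,0,0,0,1],
    [0.023,-0.038,0.01,0,0,0,1],
    [0.023,-0.038,0.01,0,0,0,1]
  ]
}}

```text
time: 2.6
tcp_pos: [606.3, 166.0, 316.1]
ee_rot: [[0.998, -0.056, 0.0], [-0.056, -0.998, 0.0], [0.0, -0.0, -1.0]]
contact_force: [-0.2, -0.0, -0.9]
gripper_width: 0.7
gripper_force: 0.0
```

```bash
python3 - <<'E'
from cell import env,get_image,camera_model
from h import *
import cv2
m=camera_model("wrist");o=env.get_obs();w=get_image("wrist");s=get_image("scene")
i=np.vstack([w,s[100:300]]);i=cv2.cvtColor(i,cv2.COLOR_RGB2BGR)
p=(747.2,23.3,-.0556)
for r in(2,112):
  for y in(83,187): u=proj(m,place(p,sh(1.057,r,y)));print(r,y,u);cv2.circle(i,tuple(int(v) for v in u),3,(0,255,0),-1) if abs(u).max()<1000 and 0<u[1]<400 else 0
print(o["time"],o["tcp_pos"],o["contact_force"])
cv2.imwrite("pics/w1.png",i)
E
```

```text
2 83 [399.19077679  89.63480783]
2 187 [233.97102527  89.80026931]
112 83 [409.8599184  269.20121443]
112 187 [223.37050686 269.22777911]
2.6 [606.26165016 165.95675362 316.11158766] [-0.2296195  -0.00541644 -0.86696661]
```

View pics/w1.png

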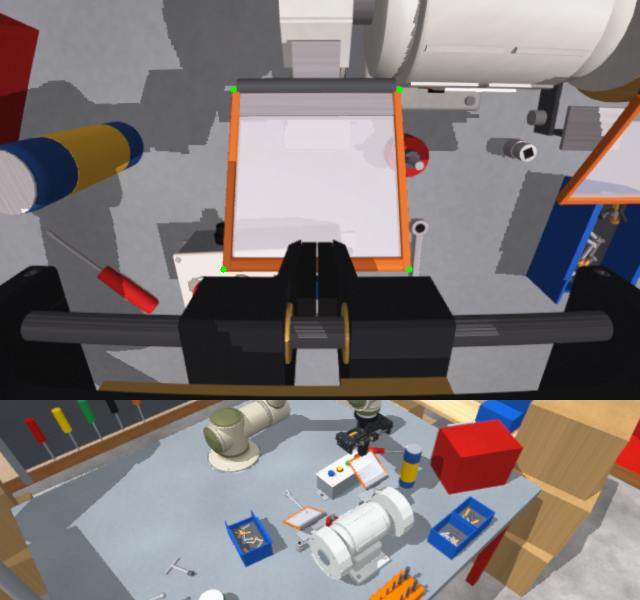

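The predicted shield corners land on the picture at (234,89), (399,89), (224,269) and (410,269). The fingertips at (317,243) are above the outer part. I'll press down.

>>> {"name": "move_arm", "arguments": {
  "series": [
    [0,0,0.006,0,0,0,1],
    [0,0,0.012,0,0,0,1],
    [0,0,0.018,0,0,0,1],
    [0,0,0.025,0,0,0,1],
    [0,0,0.032,0,0,0,1],
    [0,0,0.039,0,0,0,1],
    [0,0,0.046,0,0,0,1],
    [0,0,0.053,0,0,0,1],
    [0,0,0.06,0,0,0,1],
    [0,0,0.067,0,0,0,1]
  ]
}}

```text
time: 3.53
tcp_pos: [606.2, 166.3, 248.0]
ee_rot: [[0.998, -0.056, -0.0], [-0.056, -0.998, 0.0], [-0.0, 0.0, -1.0]]
contact_force: [-1.8, 0.5, 1.2]
gripper_width: 0.3
gripper_force: 0.8
```

>>> {"name": "move_arm", "arguments": {
  "series": [
    [0,0,0.005,0,0,0,1],
    [0,0,0.01,0,0,0,1],
    [0,0,0.015,0,0,0,1],
    [0,0,0.02,0,0,0,1],
    [0,0,0.024,0,0,0,1],
    [0,0,0.027,0,0,0,1],
    [0,0,0.03,0,0,0,1],
    [0,0,0.032,0,0,0,1],
    [0,0,0.034,0,0,0,1],
    [0,0,0.034,0,0,0,1]
  ]
}}

```text
time: 4.37
tcp_pos: [606.3, 166.3, 214.4]
ee_rot: [[0.998, -0.056, -0.001], [-0.056, -0.998, -0.0], [-0.001, 0.0, -1.0]]
contact_force: [1.1, -0.7, 0.7]
gripper_width: 0.4
gripper_force: 0.3
```

>>> {"name": "move_arm", "arguments": {
  "series": [
    [0,0,0.0005,0,0,0,1],
    [0,0,0.001,0,0,0,1],
    [0,0,0.0015,0,0,0,1],
    [0,0,0.002,0,0,0,1],
    [0,0,0.0025,0,0,0,1],
    [0,0,0.003,0,0,0,1],
    [0,0,0.0035,0,0,0,1],
    [0,0,0.004,0,0,0,1],
    [0,0,0.0045,0,0,0,1],
    [0,0,0.0045,0,0,0,1]
  ]
}}

```text
time: 5.2
tcp_pos: [606.3, 166.3, 210.1]
ee_rot: [[0.998, -0.056, -0.0], [-0.056, -0.998, -0.0], [-0.0, 0.0, -1.0]]
contact_force: [0.9, -0.4, 1.7]
gripper_width: 0.0
gripper_force: 0.6
```

>>> {"name": "move_arm", "arguments": {
  "series": [
    [0,0,0.0004,0,0,0,1],
    [0,0,0.0008,0,0,0,1],
    [0,0,0.0012,0,0,0,1],
    [0,0,0.0016,0,0,0,1],
    [0,0,0.002,0,0,0,1],
    [0,0,0.0024,0,0,0,1],
    [0,0,0.0028,0,0,0,1],
    [0,0,0.003,0,0,0,1],
    [0,0,0.003,0,0,0,1],
    [0,0,0.003,0,0,0,1]
  ]
}}

```text
time: 6.03
tcp_pos: [606.6, 166.3, 208.5]
ee_rot: [[0.998, -0.056, 0.002], [-0.056, -0.998, 0.0], [0.002, -0.0, -1.0]]
contact_force: [-1.2, 0.8, 8.2]
gripper_width: 0.5
gripper_force: 3.8
```

>>> {"name": "move_arm", "arguments": {
  "series": [
    [0,0,-0.006,0,0,0,1],
    [0,0,-0.02,0,0,0,1],
    [-0.015,0,-0.035,0,0,0,1],
    [-0.04,0,-0.04,0,0,0,1],
    [-0.07,0,-0.04,0,0,0,1],
    [-0.1,0,-0.04,0,0,0,1],
    [-0.13,0,-0.04,0,0,0,1],
    [-0.15,0,-0.04,0,0,0,1],
    [-0.156,0,-0.04,0,0,0,1],
    [-0.156,0,-0.04,0,0,0,1]
  ]
}}

```text
time: 6.87
tcp_pos: [449.8, 175.2, 247.7]
ee_rot: [[0.998, -0.055, 0.0], [-0.055, -0.998, 0.0], [0.0, -0.0, -1.0]]
contact_force: [0.6, 0.0, 1.0]
gripper_width: 0.6
gripper_force: 0.0
```

```bash
python3 - <<'E'
from cell import env,get_image,camera_model
from h import *
import cv2
T,S,W=[camera_model(n) for n in("top","scene","wrist")]
t,s,w=[cv2.cvtColor(get_image(n),cv2.COLOR_RGB2BGR) for n in("top","scene","wrist")]
p=(747.2,23.3,-.0556)
for th in(0,.1):
  for y in(83,187):print(th,y,"top",proj(T,place(p,sh(th,112,y))).round(1),"scene",proj(S,place(p,sh(th,112,y))).round(1),"wrist",proj(W,place(p,sh(th,112,y))).round(1))
print("reset in wrist",proj(W,[450.2,173.5,102]))
o=env.get_obs();print(o["time"],o["tcp_pos"],o["contact_force"])
a=cv2.resize(t[160:210,240:300],(400,333),interpolation=2);b=cv2.resize(s[140:200,330:402],(400,333),interpolation=2)
c=cv2.resize(w,(400,250));d=np.zeros_like(c)
cv2.imwrite("pics/w2.png",np.vstack([np.hstack([a,b]),np.hstack([c,d])]))
E
```

```text
0 83 top [288.1 197.5] scene [345.6 184.8] wrist [412.5 -25.5]
0 187 top [258.3 195.4] scene [367.2 172.2] wrist [222.8 -25.5]
0.1 83 top [287.8 198.8] scene [344.8 182. ] wrist [417.1 -20.8]
0.1 187 top [257.8 196.7] scene [366.5 169.5] wrist [218.3 -20.8]
reset in wrist [319.0924875  183.70317876]
7.0167 [451.7344489  174.88488173 247.15484118] [ 1.06823238 -0.78526473  0.33765154]
```

View pics/w2.png

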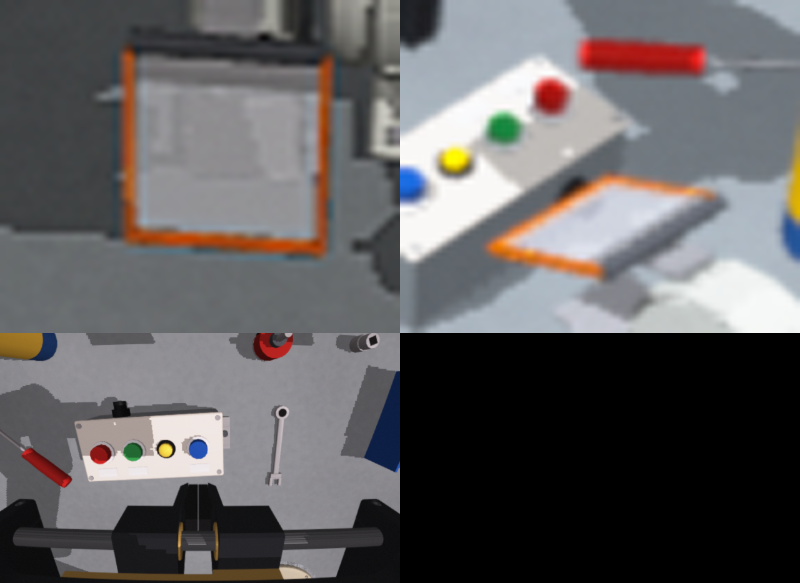

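The outer corners in the scene picture, (345.7,184.5) and (366.9,172), match angle 0, so the shield is fully down. The blue button in the wrist view is within 2 px of the prediction and the tool is above it. I'll go down.

>>> {"name": "move_arm", "arguments": {
  "series": [
    [0,0,0.015,0,0,0,1],
    [0,0,0.035,0,0,0,1],
    [0,0,0.055,0,0,0,1],
    [0,0,0.075,0,0,0,1],
    [0,0,0.09,0,0,0,1],
    [0,0,0.102,0,0,0,1],
    [0,0,0.11,0,0,0,1],
    [0,0,0.115,0,0,0,1],
    [0,0,0.118,0,0,0,1],
    [0,0,0.12,0,0,0,1]
  ]
}}

```text
time: 7.85
tcp_pos: [451.1, 175.0, 127.2]
ee_rot: [[0.998, -0.056, 0.0], [-0.056, -0.998, 0.0], [0.0, -0.0, -1.0]]
contact_force: [0.3, 0.6, -0.3]
gripper_width: 0.4
gripper_force: 0.0
```

>>> {"name": "move_arm", "arguments": {
  "series": [
    [0,0,0.002,0,0,0,1],
    [0,0,0.004,0,0,0,1],
    [0,0,0.006,0,0,0,1],
    [0,0,0.007,0,0,0,1],
    [0,0,0.008,0,0,0,1],
    [0,0,0.009,0,0,0,1],
    [0,0,0.01,0,0,0,1],
    [0,0,0.011,0,0,0,1],
    [0,0,0.012,0,0,0,1],
    [0,0,0.012,0,0,0,1]
  ]
}}

```text
time: 8.68
tcp_pos: [450.6, 175.1, 115.3]
ee_rot: [[0.998, -0.056, 0.0], [-0.056, -0.998, 0.0], [0.0, -0.0, -1.0]]
contact_force: [-1.3, 0.7, 3.4]
gripper_width: 0.7
gripper_force: 1.7
```

>>> {"name": "move_arm", "arguments": {
  "series": [
    [0,0,0.0004,0,0,0,1],
    [0,0,0.0008,0,0,0,1],
    [0,0,0.0012,0,0,0,1],
    [0,0,0.0016,0,0,0,1],
    [0,0,0.002,0,0,0,1],
    [0,0,0.0024,0,0,0,1],
    [0,0,0.0028,0,0,0,1],
    [0,0,0.003,0,0,0,1],
    [0,0,0.003,0,0,0,1],
    [0,0,0.003,0,0,0,1]
  ]
}}

```text
time: 9.52
tcp_pos: [450.7, 175.0, 113.2]
ee_rot: [[0.998, -0.056, 0.001], [-0.056, -0.998, 0.0], [0.001, -0.0, -1.0]]
contact_force: [-4.5, -1.7, 15.8]
gripper_width: 0.6
gripper_force: 7.6
```

The button has bottomed out (the force rose sharply). I'll draw clear.

>>> {"name": "move_arm", "arguments": {
  "series": [
    [0,0,-0.003,0,0,0,1],
    [0,0,-0.008,0,0,0,1],
    [0,0,-0.016,0,0,0,1],
    [0,0,-0.03,0,0,0,1],
    [0,0,-0.05,0,0,0,1],
    [0,0,-0.075,0,0,0,1],
    [0,0,-0.1,0,0,0,1],
    [0,0,-0.12,0,0,0,1],
    [0,0,-0.13,0,0,0,1],
    [0,0,-0.13,0,0,0,1]
  ]
}}

```text
time: 10.35
tcp_pos: [451.2, 175.1, 244.6]
ee_rot: [[0.998, -0.056, 0.004], [-0.056, -0.998, 0.0], [0.004, -0.001, -1.0]]
contact_force: [-0.0, -0.5, 0.5]
gripper_width: 0.2
gripper_force: 0.0
```

```bash
python3 - <<'E'
from cell import env,get_image
import cv2,numpy as np
s,w=[cv2.cvtColor(get_image(n),cv2.COLOR_RGB2BGR) for n in("scene","wrist")]
o=env.get_obs();print(o["time"],o["tcp_pos"],o["contact_force"])
b=cv2.resize(s[140:230,280:402],(400,295),interpolation=2)
cv2.imwrite("pics/w3.png",np.hstack([b,cv2.resize(w,(400,295))]))
E
```

```text
10.45 [450.33161783 174.96365437 241.9488804 ] [-0.86170117  0.49770503  0.13477296]
```

View pics/w3.png

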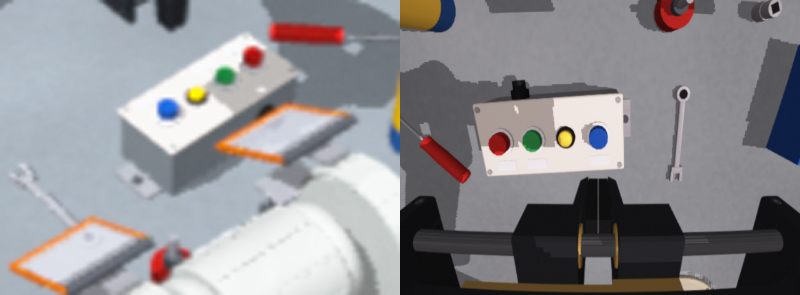

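The picture shows the shield down (left crop, around (285,130)), the blue button out again at (167,108), and the tool clear. Everything else is where it was.

```bash
python3 -c "
from cell import sign_off
print(sign_off())"
```

```text
the job is handed in; nothing more can be done
None
```

The eye shield over the grey stone is folded fully down, the blue reset button was pressed all the way in (about 16 N at the bottom stop) and sprang back, the arm is clear, and the job is handed in at about 10.5 s.

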